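# Stopper a vial in the bench press

### The job

Close the vial whose rubber stopper stands half out: set it upright in the pocket of the little bench press's slide, push the slide fully home under the ram, then press the black knob down until it bottoms firmly on its brass stop sleeve (not merely until the stopper resists), keep it pressed there for a good half second, and let it come back all the way up. Never press the knob with more than about 25 N (ram it and the press is spoiled), and leave the vial in the slide under the ram and the other glassware where it is.

Things in the scene. Friction and masses are not known exactly. Their poses are not given: they have to be found in the camera images.
- vial_center (a point): The vial to close: clear glass, upright on the bench, straight round body 30 mm in diameter and 52 mm high, then a shoulder and a 24 mm neck up to 66 mm; a dark grey rubber stopper of 24 mm diameter stands 20 mm out of the neck, so it is 86 mm high in all. 65 to 105 g. This point is on its axis 33 mm above its underside; z is the vial's axis. The stopper slides in only under more than about 6 N and stays where it is left. Grip the vial by its glass body, not the stopper.
- vial_base (a point): Centre of the vial's underside.
- pocket (a point): Centre of the floor of the round pocket in the slide's aluminium nest block (70 mm square). The pocket is 33 mm in diameter and 12 mm deep with a slight chamfer, so the block's top is 12 mm above this point. x points in the direction in which the slide is pushed home (away from the tab, towards the ram), z up. The pocket moves with the slide.
- push_tab (a point): Middle of the front face of the slide's upright steel push tab (56 mm wide, 8 mm thick, 45 mm high: from 22 mm below to 23 mm above this point; the bench is 45 mm below it). x points in the direction to push. It lies 84 mm in front of the pocket's centre, and moves with the slide.
- slide (a joint): Travel of the slide along the press's rails: 0 m = all the way out towards the robot (loading), 0.09 m = fully home, against a fixed end stop, with the pocket right under the ram. Starts at 0 to 0.02 m; drags with about 2 N and stays where it is left.
- press: Bench stoppering press, grey painted steel, fixed to the bench: base plate 120 mm wide, column at the back, bridge (56 mm wide, top 170 mm above the bench, reaching 28 mm in front of the ram's axis) over the slide. Origin on the bench under the ram's axis; x points from the slide's side to the column, z up.
- knob_top (a point): Centre of the flat top of the round black ram knob (about 50 mm in diameter), 239 mm above the bench when up; z up. It goes down with the ram.
- ram (a joint): How far the ram is pressed down: 0 m = up. Its spring gives 4 N at the top, 6 N at 20 mm. About 6 mm down its foot meets the stopper, which adds 6 N as it slides in (10 to 12 N in all). Then the knob bottoms hard on the brass stop sleeve round the ram, screwed to another height each time: the stroke to the stop is 14 to 22 mm and not given; feel for the sharp rise in force.
- stopper (a joint): How far the stopper has been pushed into the vial's neck: 0 m = standing 20 mm out; up to 0.018 m.
- flask: Bystander: conical glass flask, 66 mm wide and 88 mm high, on the bench; origin at the centre of its underside. Leave it alone.
- beaker: Bystander: open glass beaker, 70 mm wide, 80 mm high; origin at the centre of its underside. Leave it alone.
- reagent: Bystander: closed amber glass jar with a black cap, 70 mm wide, 130 mm high; origin at the centre of its underside. Leave it alone.

How it is judged (in metres and radians):
On the way, in this order (a step that is already met when the one before it is completed fails the run):
1. the vial stands upright in the slide's pocket, down on its floor (horizontal distance between vial_base and pocket below 0.004 m and z of vial_base in the frame of pocket below 0.003 m and angle between vial_center's own z axis and vertical below 0.12 rad), for 0.2 s.
2. the slide, with the vial in it, is fully home under the ram (value of joint slide above 0.0865 m and horizontal distance between vial_base and pocket below 0.004 m and z of vial_base in the frame of pocket below 0.003 m), for 0.2 s.
3. the knob is bottomed on its stop sleeve, pressing on it with more than 2 N for 0.4 s, with the slide home (contact force between knob and sleeve_top above 2 N and value of joint slide above 0.0865 m), for 0.4 s.
At the end, for the whole second after the job is handed in: The ram is back up (within 2 mm), the slide is home (within 3.5 mm of its end stop), the stopper has gone in by more than 6 mm, and the vial stands upright (within 0.12 rad) on the pocket's floor, within 4 mm of its centre and 3 mm of its depth (all of step 2 and value of joint ram below 0.002 m and value of joint stopper above 0.006 m and angle between vial_center's own z axis and vertical below 0.12 rad); the robot touches nothing.
It fails at once if the knob is pressed with more than 26 N (contact force between knob and the fingers above 26 N or contact force between knob and the arm above 26 N).
It fails at once if the flask is moved by more than 20 mm (distance of flask from where it was at the start of the episode above 0.02 m).
It fails at once if the beaker is moved by more than 20 mm (distance of beaker from where it was at the start of the episode above 0.02 m).
It fails at once if the jar is moved by more than 20 mm (distance of reagent from where it was at the start of the episode above 0.02 m).
It also fails if it takes over 72 s, if anything falls off the work surface, if the arm or the gripper's body presses on something with over 40 N, if the wrist force passes 120 N, or if a joint passes its speed limit or range.

### The arm

A 6-joint arm with a two-finger parallel gripper is mounted at the origin on the work surface. World frame = base frame: x ahead of the robot, y to its left, z up, the work surface at z = 0. Lengths are in m, angles in degrees, forces in N, time in s.
With the tool pointing down it reaches from about 0.4 to 0.825 m from the base axis. Payload 7 kg.
Tool frame: the origin (TCP) lies at the very end of the fingers, on their centre line; the grasp point (between the pads) lies 19 mm behind it; z points along the fingers, y is the direction in which the jaws open and shut (so a half turn about z gives the same grasp; the last joint's range is limited). The gripper opens to 88 mm and grips with 3 to 60 N. Pads are 19 mm wide; open, the fingers measure 130 mm over their backs; the gripper's body (78 mm by 193 mm) begins 47 mm behind the grasp point.
Start: joints at [-48.868, 20.546, 0.682, 0, -70.136, -16.507], TCP at [0.281, -0.614, 0.227] pointing down, gripper open.
Joint ranges: [-176.03, 176.03], [-82.01, 121.73], [-58.28, 71.71], [-173.87, 95.51], [-174.79, -0.11], [-173.66, 173.66]. Speed limits (degrees/s): [136.94, 136.94, 172.46, 180, 180, 180].

### API

Orientations are given as [roll, pitch, yaw] about the fixed x, y, z axes, in that order (R = Rz(yaw) Ry(pitch) Rx(roll)).
In Python, from plant import telemetry, snapshot, calibration, workorder gives the robot as it stands. The module is installed in compiled form; this text tells all that it offers.
- The arm moves only by the tool step_arm, never from a script. Its argument "plan" is text: rows parted by semicolons, each of 7 numbers parted by spaces: the finger opening in cm, from 0 to 8.76, then the shift along the tool's x, y, z in cm, then the turn, a rotation vector about the tool's x, y, z in degrees. A call has 1 to 12 rows; each row shifts and turns the commanded pose from where the row before left it, along the tool's axes as they then stand; what a row does not reach is not made up. A row lasts 1/12 s, in which the tool goes at most 41.7 mm and 7.16 degrees, less where a joint would pass 70% of its speed; a pose out of reach is approached as far as the arm can. A call with a gripper value outside its range is refused whole. The fingers move at their own pace and stop on an object; the grip force is fixed at half the most. Time passes only in rows, so rows that do not move let the fingers close. It gives the time, the measured TCP pose, the force and the opening at its end, in the units of the state.
- telemetry.get_obs(): the state, without advancing time (a new reading comes with each control period).
- snapshot(name): name is "side" or "top"; returns the picture (384x512x3 uint8, blue, green, red); there is no depth.
- calibration(name): a dict with "K" (3x3 intrinsics, pixels), "camera_from_world" (4x4, takes a point from world to camera coordinates). Camera axes: x right, y up, looking along -z (the intrinsics and any distortion apply to the point x, -y, -z); pixel columns grow to the right and rows downward; lengths in m; the calibration is good to about 2 mm. A picture is of the moment at which its call begins. calibration takes no time and is no camera call.
- workorder.close_job(): hands the job in, once; it reports no verdict.
The state is a dict: "clock": time; "joint_pos": joint angles; "qvel": joint speeds; "tau": joint torques, N m; "tool_pos": TCP position; "orientation": TCP orientation; "force": force on the tool from outside, world axes, zero at the start; "moment": the same for the moment, N m; "opening": finger opening in m.
Only numpy, scipy, OpenCV 4.12 (cv2) and the standard library are available. Lean on these libraries where they do the work, as an engineer would, in place of code of your own. Each camera call takes 0.05 s, during which the arm holds its last target.

## Working session

There is one attempt and no reset: what is moved stays moved. The work goes in short steps, Python scripts to look and compute and a tool call to move; the robot and the scene stay as the last step left them, time stands still between calls to the robot, and variables do not carry over. Pictures are saved under pics/ and viewed, and the job is handed in when it is done.

Besides the shell and the picture viewer there is one more tool, called after "Request:" as name(argument=value, ...) on one line, values as JSON. step_arm: Moves the arm, as the interface text tells. Its arguments: {"type":"object","properties":{"plan":{"type":"string"}},"required":["plan"]}

```bash
mkdir -p pics
python3 - <<'E'
from plant import telemetry, snapshot, calibration
import cv2, numpy as np
np.set_printoptions(precision=4,suppress=True)
for n in ("side","top"):
    im=snapshot(n); cv2.imwrite(f"pics/{n}0.png",im)
    c=calibration(n); print(n,c.keys()); print(np.array(c["K"])); print(np.array(c["camera_from_world"])); print({k:v for k,v in c.items() if k not in("K","camera_from_world")})
print(telemetry.get_obs())
E
```

```text
side dict_keys(['K', 'camera_from_world'])
[[404.6777   0.     258.1363]
 [  0.     404.6777 190.2658]
 [  0.       0.       1.    ]]
[[-0.8116 -0.5842 -0.0016  0.5   ]
 [ 0.336  -0.469   0.8168 -0.3525]
 [-0.478   0.6624  0.5769 -0.8243]
 [ 0.      0.      0.      1.    ]]
{}
top dict_keys(['K', 'camera_from_world'])
[[415.8775   0.     261.7573]
 [  0.     415.8775 200.8518]
 [  0.       0.       1.    ]]
[[ 0.0073 -1.      0.0058 -0.0033]
 [ 0.9977  0.0076  0.0671 -0.6099]
 [-0.0671  0.0053  0.9977 -1.1461]
 [ 0.      0.      0.      1.    ]]
{}
{'clock': 0.1, 'joint_pos': array([-48.8684,  20.5874,   0.6401,  -0.0168, -70.1368, -16.506 ]), 'qvel': array([-0.0635, -0.0824,  0.1429,  0.0938,  0.0424, -0.0155]), 'tau': array([  0.0006, -58.4162,  29.3753,   7.0155,   0.0102,  -0.    ]), 'tool_pos': array([ 0.281 , -0.6132,  0.2257]), 'orientation': array([ 179.915 ,   -0.0088, -155.38  ]), 'force': array([-0.3734, -0.115 ,  0.3174]), 'moment': array([-0.0087, -0.0655, -0.0203]), 'opening': 0.087708449530533}
```

View pics/side0.png

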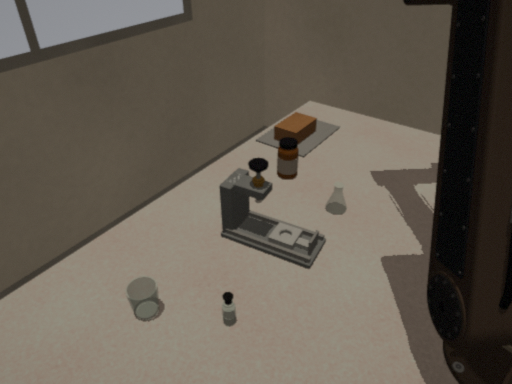

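View pics/top0.png

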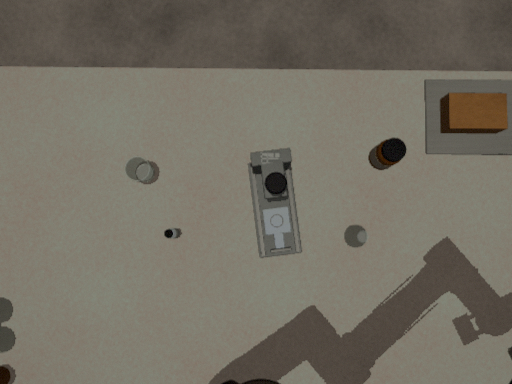

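The side view shows the vial at (229,308), the knob at (258,165) and the pocket at (286,233). The top view shows the stopper at (169,233), the knob at (276,183) and the pocket at (277,221). I'll enlarge both views.

Run:
```python
import cv2, numpy as np
def crop(n,x0,y0,w,h,s,o):
    im=cv2.imread(f"pics/{n}0.png")[y0:y0+h,x0:x0+w]
    im=cv2.resize(im,None,fx=s,fy=s,interpolation=cv2.INTER_CUBIC)
    im=cv2.convertScaleAbs(im,alpha=1.5)
    for i in range(0,w,10):
        cv2.line(im,(i*s,0),(i*s,6),(0,255,255),1); cv2.putText(im,str(x0+i),(i*s,16),0,.3,(0,0,255),1)
    for i in range(0,h,10):
        cv2.line(im,(0,i*s),(6,i*s),(0,255,255),1); cv2.putText(im,str(y0+i),(8,i*s+4),0,.3,(0,0,255),1)
    cv2.imwrite(f"pics/{o}.png",im)
crop("top",235,140,80,125,4,"c_top_press")
crop("top",150,215,40,35,14,"c_top_vial")
crop("side",210,150,125,115,5,"c_side_press")
crop("side",205,280,50,50,11,"c_side_vial")
```

```text
(no output)
```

View pics/c_top_press.png

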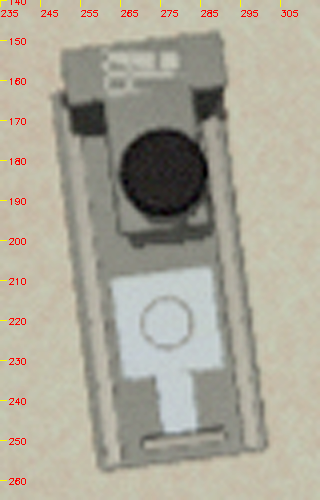

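View pics/c_top_vial.png

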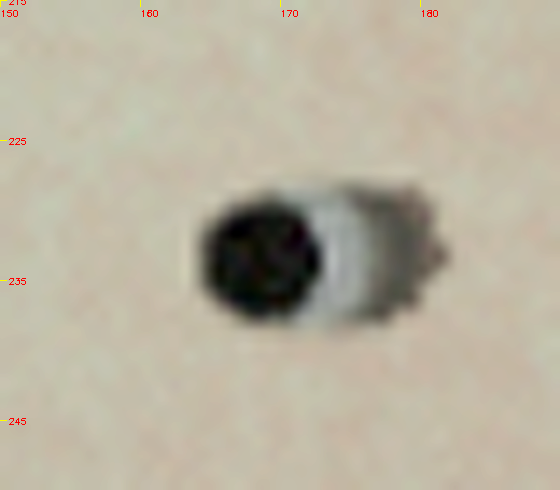

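View pics/c_side_press.png

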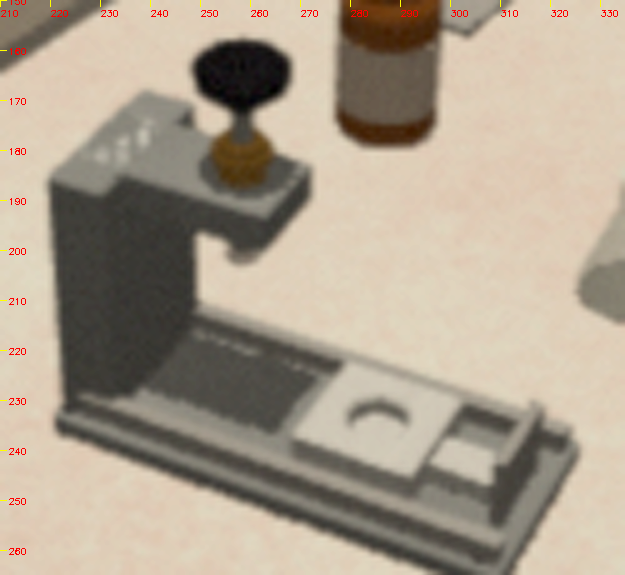

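View pics/c_side_vial.png

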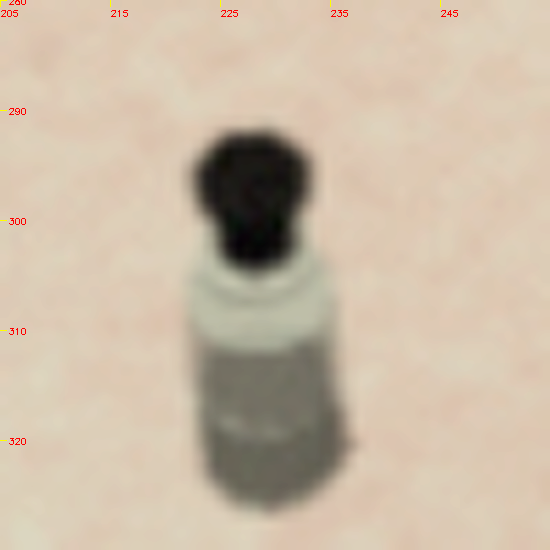

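```bash
cat > h.py <<'E'
import numpy as np, cv2
from plant import telemetry, snapshot, calibration
np.set_printoptions(precision=4,suppress=True)
C={n:calibration(n) for n in("side","top")}
def ray(n,u,v):
    K=np.array(C[n]["K"]);T=np.array(C[n]["camera_from_world"])
    d=np.linalg.solve(K,[u,v,1]); d=np.array([d[0],-d[1],-d[2]])
    R=T[:3,:3];return -R.T@T[:3,3], R.T@d
def atz(n,u,v,z):
    o,d=ray(n,u,v);return o+d*(z-o[2])/d[2]
def proj(n,p):
    K=np.array(C[n]["K"]);T=np.array(C[n]["camera_from_world"])
    q=T[:3,:3]@np.asarray(p)+T[:3,3];q=K@[q[0],-q[1],-q[2]];return q[:2]/q[2]
def tri(a,b):
    o1,d1=ray("top",*a);o2,d2=ray("side",*b)
    t=np.linalg.lstsq(np.c_[d1,-d2],o2-o1,rcond=None)[0]
    p,q=o1+t[0]*d1,o2+t[1]*d2;return (p+q)/2,np.linalg.norm(p-q)
E
python3 - <<'E'
from h import *
print("pocket rim",tri((276.1,220.1),(285.3,232.8)))
print("knob",tri((275.6,182.6),(258.1,163.0)),atz("top",275.6,182.6,.239),atz("side",258.1,163,.239))
for z in(.03,.04,.05): print(z,atz("top",276.1,220.1,z),atz("side",285.3,232.8,z))
print("stopper top",tri((168.4,233.2),(227.5,296)),atz("top",168.4,233.2,.086),atz("side",227.5,296,.086))
print(atz("side",228.5,321.5,0))
# base plate corners top: front-left, front-right ; rail line
def pz(u,v):return (u+.5)/4-.5+235,(v+.5)/4-.5+140
for nm,u,v,z in [("baseFL",100,469,.01),("baseFR",266,447,.01),("baseBL",52,95,.01),("tabL",142,443,.068),("tabR",224,432,.068),("blkTL",108,280,.04),("blkTR",213,267,.04),("blkBL",120,380,.04),("blkBR",224,366,.04),("brL",120,232,.17),("brR",212,221,.17)]:
    print(nm,atz("top",*pz(u,v),z))
for nm,u,v in[("flask",356,236),("beaker",145,172),("jar",391,152)]: print(nm,atz("top",u,v,.08))
E
```

```text
pocket rim (array([ 0.555 , -0.039 ,  0.0404]), np.float64(0.0019776131900196975))
knob (array([ 0.6373, -0.0292,  0.2361]), np.float64(0.0007403999571794721)) [ 0.6373 -0.0289  0.239 ] [ 0.6342 -0.0256  0.239 ]
0.03 [ 0.5561 -0.0389  0.03  ] [ 0.5602 -0.0497  0.03  ]
0.04 [ 0.5559 -0.0385  0.04  ] [ 0.5544 -0.0399  0.04  ]
0.05 [ 0.5556 -0.0381  0.05  ] [ 0.5485 -0.03    0.05  ]
stopper top (array([0.5184, 0.2468, 0.085 ]), np.float64(0.00014558136922786027)) [0.5184 0.2465 0.086 ] [0.5179 0.2474 0.086 ]
[0.5193 0.2483 0.    ]
baseFL [0.4531 0.006  0.01  ]
baseFR [ 0.4692 -0.1104  0.01  ]
baseBL [0.7172 0.0422 0.01  ]
tabL [ 0.4744 -0.0218  0.068 ]
tabR [ 0.4821 -0.0765  0.068 ]
blkTL [0.5844 0.0016 0.04  ]
blkTR [ 0.5939 -0.0707  0.04  ]
blkBL [ 0.5158 -0.0072  0.04  ]
blkBR [ 0.5259 -0.0785  0.04  ]
brL [ 0.6078 -0.0049  0.17  ]
brR [ 0.615  -0.0612  0.17  ]
flask [ 0.5145 -0.2488  0.08  ]
beaker [0.6807 0.3138 0.08  ]
jar [ 0.7402 -0.3448  0.08  ]
```

Request:
step_arm(plan="8.7 0 0 0 0 0 5.6; 8.7 0 0 0 0 0 5.6; 8.7 0 0 0 0 0 5.6; 8.7 -1.4 3.4 0 0 0 0; 8.7 -1.4 3.4 0 0 0 0; 8.7 -1.4 3.4 0 0 0 0; 8.7 -1.4 3.4 0 0 0 0; 8.7 -1.4 3.4 0 0 0 0; 8.7 -1.4 3.4 0 0 0 0; 8.7 -1.4 3.4 0 0 0 0; 8.7 -1.4 3.4 0 0 0 0; 8.7 -1.4 3.4 0 0 0 0")

```text
clock: 1.1
tool_pos: [0.3642, -0.2916, 0.2264]
orientation: [180.0, -0.0, -172.2]
force: [1.9, -0.1, -0.1]
opening: 0.0869
```

Request:
step_arm(plan="8.7 -1.4 3.4 0 0 0 0; 8.7 -1.4 3.4 0 0 0 0; 8.7 -1.4 3.4 0 0 0 0; 8.7 -1.4 3.4 0 0 0 0; 8.7 -1.4 3.4 0 0 0 0; 8.7 -1.4 3.4 0 0 0 0; 8.7 -1.4 3.4 0 0 0 0; 8.7 -1.4 3.4 0 0 0 0; 8.7 -1.4 3.4 0 0 0 0; 8.7 -1.4 3.4 0 0 0 0; 8.7 -1.4 3.4 0 0 0 0; 8.7 0 0 0 0 0 0")

```text
clock: 2.1
tool_pos: [0.4675, 0.1029, 0.2263]
orientation: [180.0, 0.0, -172.0]
force: [0.6, 0.3, 1.1]
opening: 0.087
```

Request:
step_arm(plan="8.7 -1.74 3.4 0 0 0 0; 8.7 -1.74 3.4 0 0 0 0; 8.7 -1.74 3.4 0 0 0 0; 8.7 -1.74 3.4 0 0 0 0; 8.7 0 0 0 0 0 0; 8.7 0 0 2 0 0 0; 8.7 0 0 2 0 0 0; 8.7 0 0 2 0 0 0; 8.7 0 0 2 0 0 0;8.7 0 0 0 0 0 0;8.7 0 0 0 0 0 0")

```text
clock: 3.02
tool_pos: [0.516, 0.2418, 0.1458]
orientation: [-179.9, -0.1, -172.2]
force: [-0.3, 0.3, 0.5]
opening: 0.087
```

```bash
cat >> h.py <<'E'
def crop(n,x0,y0,w,h,s,o):
    im=snapshot(n)[y0:y0+h,x0:x0+w]
    im=cv2.resize(im,None,fx=s,fy=s,interpolation=cv2.INTER_CUBIC)
    im=cv2.convertScaleAbs(im,alpha=1.5)
    for i in range(0,w,10):
        cv2.line(im,(i*s,0),(i*s,6),(0,255,255),1); cv2.putText(im,str(x0+i),(i*s,16),0,.3,(0,0,255),1)
    for i in range(0,h,10):
        cv2.line(im,(0,i*s),(6,i*s),(0,255,255),1); cv2.putText(im,str(y0+i),(8,i*s+4),0,.3,(0,0,255),1)
    cv2.imwrite(f"pics/{o}.png",im)
E
python3 - <<'E'
from h import *
crop("side",170,230,120,100,6,"s1")
o=telemetry.get_obs()
print(o)
print(proj("side",o["tool_pos"]))
E
```

```text
{'clock': 3.0667, 'joint_pos': array([  44.7777,   14.5518,  -18.9806,    0.0282,  -56.4892, -126.957 ]), 'qvel': array([-0.0076, -1.0603,  1.0762,  0.2238,  0.0462,  0.0139]), 'tau': array([ -0.0218, -44.9651,  24.7275,   5.8212,  -0.0653,   0.0013]), 'tool_pos': array([0.5168, 0.2423, 0.147 ]), 'orientation': array([-179.9682,   -0.0032, -172.1637]), 'force': array([ 0.1638, -0.5811, -1.097 ]), 'moment': array([ 0.0455, -0.0497, -0.0539]), 'opening': 0.08760803562985442}
[228.1684 274.7347]
```

View pics/s1.png

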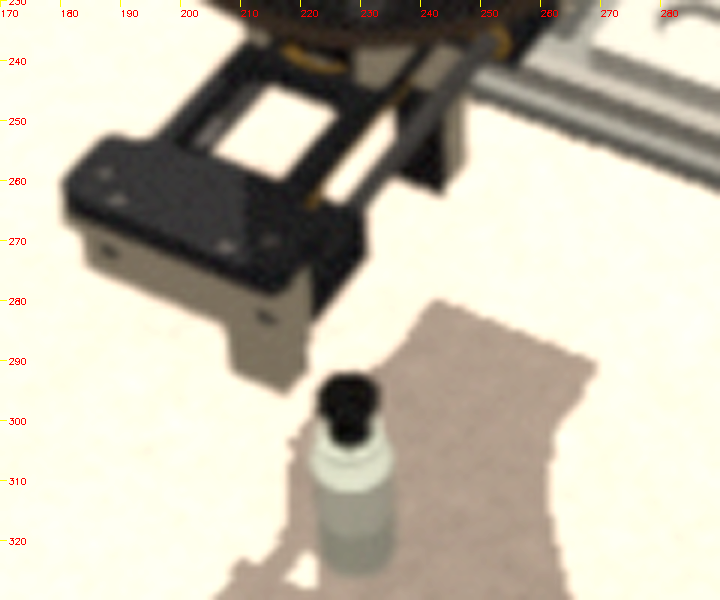

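Run:
```python
from h import *
T=np.array([.5164,.2420,.1462]); y=np.array([-.1357,.9907,0]);x=np.array([-.9907,-.1357,0])
for sy in(-65,-44,44,65):
  for sx in(-9.5,9.5): print(sy,sx,proj("side",T+y*sy/1e3+x*sx/1e3))
```

```text
-65 -9.5 [240.3231 253.6321]
-65 9.5 [247.9831 256.5435]
-44 -9.5 [235.3887 259.7764]
-44 9.5 [243.1424 262.7918]
44 -9.5 [212.6757 288.0586]
44 9.5 [220.842  291.5764]
65 -9.5 [206.7117 295.485 ]
65 9.5 [214.9813 299.1412]
```

Request:
step_arm(plan="8.7 -0.28 0.45 0 0 0 0; 8.7 0 0 2 0 0 0; 8.7 0 0 2 0 0 0; 8.7 0 0 2 0 0 0; 8.7 0 0 2 0 0 0; 8.7 0 0 1 0 0 0; 8.7 0 0 1 0 0 0; 8.7 0 0 0 0 0 0;8.7 0 0 0 0 0 0")

```text
clock: 3.82
tool_pos: [0.5191, 0.2476, 0.0471]
orientation: [180.0, 0.0, -172.2]
force: [1.1, 1.0, -0.1]
opening: 0.087
```

Run:
```python
from h import *
crop("side",170,230,120,100,6,"s2")
o=telemetry.get_obs()
print(o["tool_pos"],o["orientation"],o["force"])
print(proj("side",o["tool_pos"]))
```

```text
[0.5193 0.2478 0.0476] [ 179.9665    0.0719 -172.1579] [ 1.2587  0.5508 -0.4611]
[227.693  307.5579]
```

View pics/s2.png

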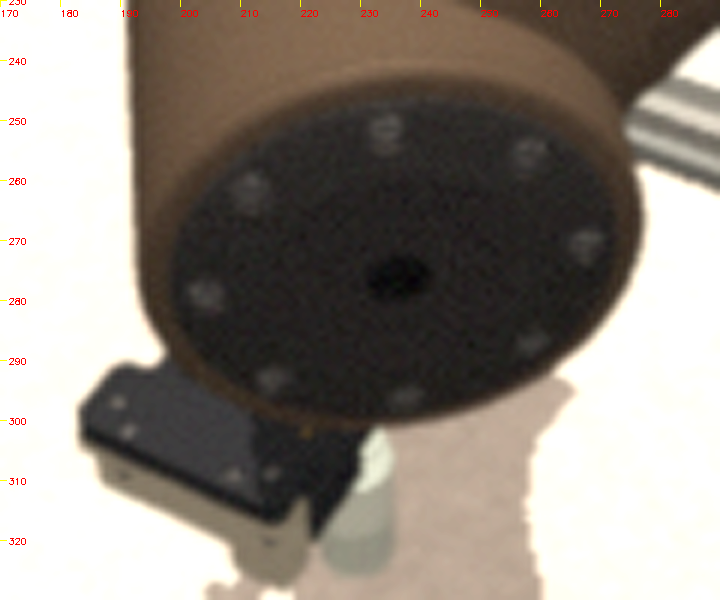

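The open fingers stand on either side of the vial. The near fingertip is at (214,326) and the vial body at (229,315). I'll descend and grip.

Request:
step_arm(plan="8.7 0 0 1.1 0 0 0; 8.7 0 0 1.1 0 0 0; 8.7 0 0 0 0 0 0; 5 0 0 0 0 0 0; 4 0 0 0 0 0 0; 3.4 0 0 0 0 0 0; 2.5 0 0 0 0 0 0; 2.5 0 0 0 0 0 0; 2.5 0 0 0 0 0 0; 2.5 0 0 0 0 0 0; 2.5 0 0 0 0 0 0; 2.5 0 0 0 0 0 0")

```text
clock: 4.87
tool_pos: [0.5186, 0.2473, 0.0246]
orientation: [180.0, 0.0, -172.2]
force: [0.4, 0.2, 0.7]
opening: 0.0325
```

Run:
```python
from h import *
o=telemetry.get_obs()
print(o["tool_pos"],o["orientation"],o["force"],o["opening"])
```

```text
[0.5186 0.2473 0.0246] [ 179.9972    0.0031 -172.1748] [0.4058 0.162  0.6579] 0.03253361611510555
```

Request:
step_arm(plan="2.5 0 0 0 0 0 0; 2.5 0 0 0 0 0 0; 2.5 0 0 0 0 0 0; 2.5 0 0 0 0 0 0; 2.5 0 0 0 0 0 0; 2.5 0 0 0 0 0 0")

```text
clock: 5.37
tool_pos: [0.5186, 0.2472, 0.0246]
orientation: [-180.0, 0.0, -172.2]
force: [-0.6, 0.2, 0.6]
opening: 0.0293
```

Request:
step_arm(plan="2.5 0 0 -1 0 0 0; 2.5 0 0 -2 0 0 0; 2.5 0 0 -2 0 0 0; 2.5 0 0 -2 0 0 0; 2.5 0 0 -2 0 0 0; 2.5 0 0 -1 0 0 0; 2.5 0 0 0 0 0 0; 2.5 0 0 0 0 0 0")

```text
clock: 6.03
tool_pos: [0.5185, 0.2473, 0.1247]
orientation: [180.0, 0.0, -172.2]
force: [-0.5, -0.1, -1.3]
opening: 0.0293
```

Run:
```python
from h import *
crop("side",170,190,130,110,6,"s3")
o=telemetry.get_obs()
print(o["tool_pos"],o["orientation"],o["force"],o["opening"])
```

```text
[0.518  0.2469 0.1238] [-179.9906   -0.0575 -172.1942] [ 0.0888 -0.4506 -1.3893] 0.029225334809014146
```

View pics/s3.png

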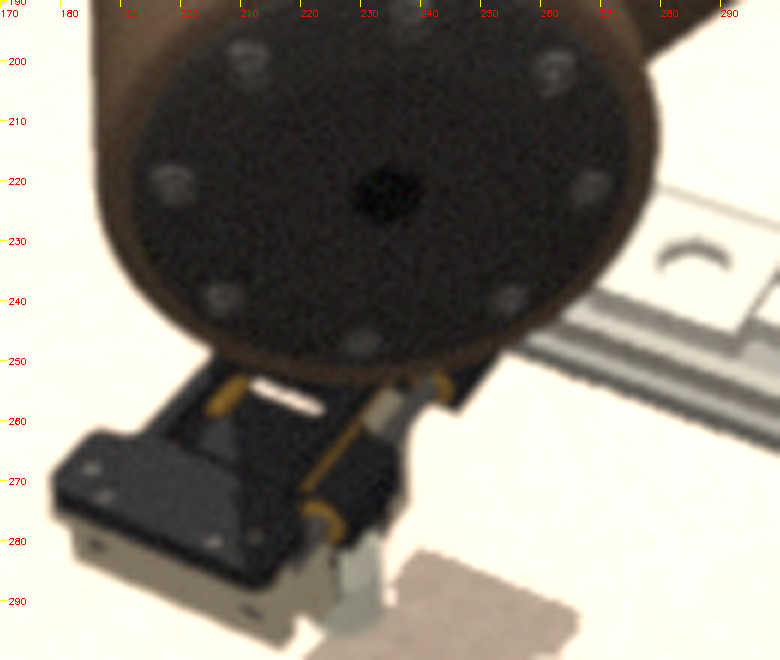

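Run:
```python
from h import *
for dx in(0,.003):
  B=np.array([.5183-dx,.2471,.0996])
  P=np.array([proj("side",B+[.015*np.cos(a),.015*np.sin(a),0]) for a in np.linspace(0,6.28,60)])
  print(dx,P.min(0),P.max(0),P[P[:,1].argmax()])
```

```text
0 [220.0166 286.0075] [234.3047 297.1512] [227.005  297.1512]
0.003 [221.1141 286.6402] [235.4233 297.8215] [228.1286 297.8215]
```

Run:
```python
from h import *
crop("side",0,0,512,384,1,"s4");crop("top",0,0,512,384,1,"t4")
a=cv2.imread("pics/s4.png");b=cv2.imread("pics/t4.png")
cv2.imwrite("pics/st4.png",cv2.resize(np.vstack([a,b]),None,fx=.78,fy=.78))
```

```text
(no output)
```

View pics/st4.png

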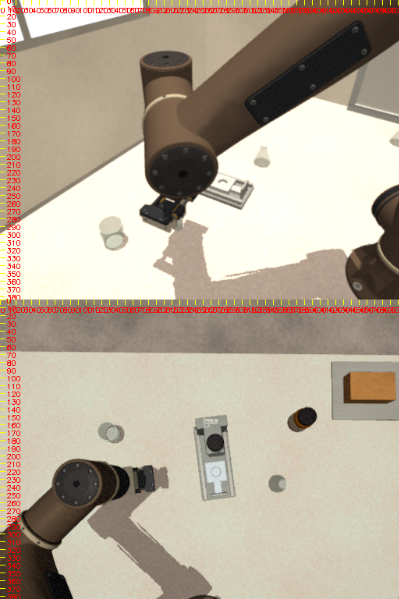

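Run:
```python
from h import *
crop("top",50,190,160,100,5,"t5")
o=telemetry.get_obs()["tool_pos"];print(o)
for h in(0,.066,.15,.2,.25,.3): print(h,proj("top",o+[0,0,h]),proj("side",o+[0,0,h]))
```

```text
[0.518  0.2467 0.1232]
0 [165.1247 233.502 ] [226.8765 283.7919]
0.066 [158.8617 233.8145] [225.3341 260.9542]
0.15 [149.5753 234.2779] [223.1447 228.538 ]
0.2 [143.1854 234.5967] [221.702  207.1767]
0.25 [136.0057 234.955 ] [220.1392 184.0375]
0.3 [127.8802 235.3604] [218.4407 158.8889]
```

View pics/t5.png

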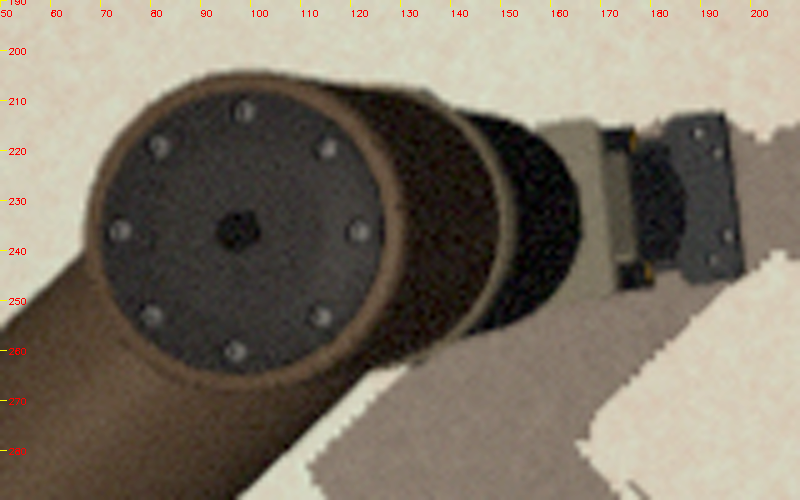

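Request:
step_arm(plan="2.5 0 -1.4 0 0 0 0; 2.5 0.02 -2.7 0 0 0 0; 2.5 0.02 -2.7 0 0 0 0; 2.5 0.02 -2.7 0 0 0 0; 2.5 0.02 -2.7 0 0 0 0; 2.5 0.02 -2.7 0 0 0 0; 2.5 0.02 -2.7 0 0 0 0; 2.5 0.02 -2.7 0 0 0 0; 2.5 0.02 -2.7 0 0 0 0; 2.5 0.02 -2.7 0 0 0 0; 2.5 0.02 -2.4 0 0 0 0; 2.5 0 -0.7 0 0 0 0")

```text
clock: 7.23
tool_pos: [0.5552, -0.0415, 0.1237]
orientation: [-180.0, -0.1, -172.3]
force: [-0.9, -0.0, -1.0]
opening: 0.0297
```

Request:
step_arm(plan="2.5 0 0 0 0 0 0; 2.5 0 0 0 0 0 0; 2.5 0 0 1 0 0 0; 2.5 0 0 1 0 0 0; 2.5 0 0 1 0 0 0; 2.5 0 0 0 0 0 0; 2.5 0 0 0 0 0 0")

```text
clock: 7.82
tool_pos: [0.5551, -0.038, 0.0933]
orientation: [-180.0, -0.1, -172.1]
force: [-0.7, 0.4, -0.8]
opening: 0.0294
```

Run:
```python
from h import *
crop("side",220,150,130,110,6,"s6")
o=telemetry.get_obs()
print(o["tool_pos"],o["orientation"],o["force"],o["opening"])
```

```text
[ 0.5557 -0.038   0.094 ] [-179.9821   -0.0683 -172.1254] [ 0.3471  0.0204 -1.2771] 0.029237357844238837
```

View pics/s6.png

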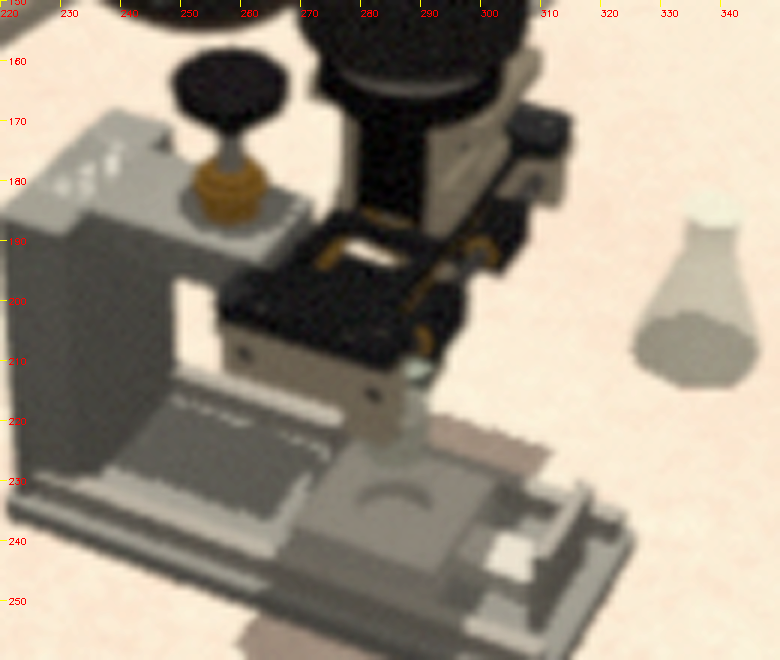

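Request:
step_arm(plan="2.5 0 0 1 0 0 0; 2.5 0 0 1 0 0 0; 2.5 0 0 0.4 0 0 0; 2.5 0 0 0 0 0 0; 2.5 0 0 0 0 0 0")

```text
clock: 8.28
tool_pos: [0.5556, -0.0385, 0.0701]
orientation: [-180.0, -0.1, -172.2]
force: [0.2, -0.4, 0.1]
opening: 0.0291
```

Run:
```python
from h import *
crop("side",260,200,65,60,12,"s7")
o=telemetry.get_obs()
print(o["tool_pos"],o["orientation"],o["force"],o["opening"])
B=o["tool_pos"]-[0,0,.0246]
for c,r,z in((B,.015,B[2]),(np.array([.555,-.0387,.04]),.0165,.04)):
  P=np.array([proj("side",[c[0]+r*np.cos(a),c[1]+r*np.sin(a),z]) for a in np.linspace(0,6.28,90)])
  print(P.min(0),P.max(0))
```

```text
[ 0.556  -0.0384  0.0705] [-179.9915   -0.012  -172.1726] [ 0.8248  0.2152 -0.299 ] 0.02939803900308908
[279.0201 227.5744] [290.1822 234.9269]
[278.7575 228.9411] [291.0013 237.0486]
```

View pics/s7.png

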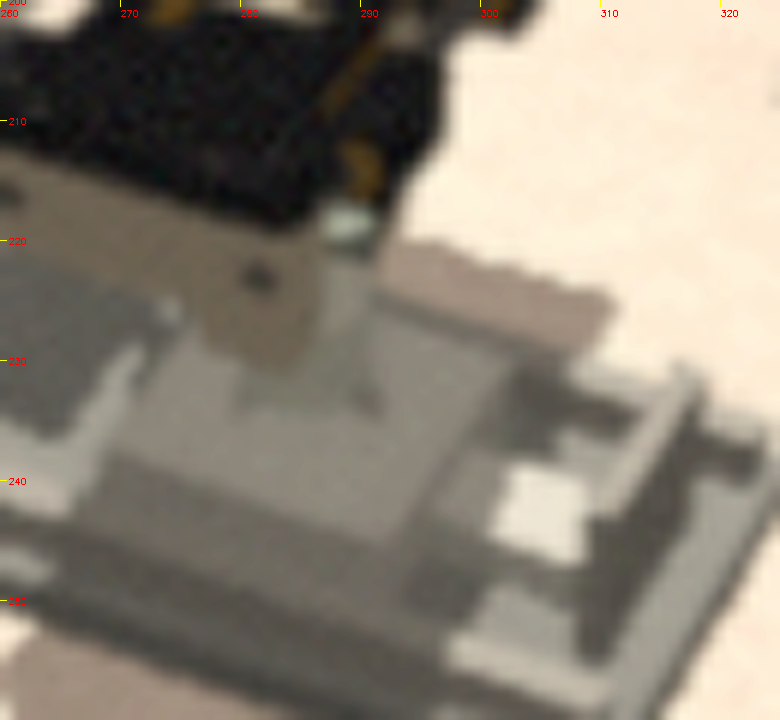

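Request:
step_arm(plan="2.5 0 0 0.2 0 0 0; 2.5 0 0 0.2 0 0 0; 2.5 0 0 0.2 0 0 0; 2.5 0 0 0.1 0 0 0; 2.5 0 0 0 0 0 0")

```text
clock: 8.75
tool_pos: [0.5557, -0.0384, 0.0633]
orientation: [-180.0, -0.0, -172.2]
force: [-0.5, -0.3, -1.1]
opening: 0.0296
```

Request:
step_arm(plan="2.5 0 0 0.1 0 0 0; 2.5 0 0 0.1 0 0 0;  2.5 0 0 0 0 0 0")

```text
clock: 9.0
tool_pos: [0.5558, -0.0384, 0.0614]
orientation: [-180.0, -0.0, -172.2]
force: [0.9, -0.7, -1.0]
opening: 0.0293
```

Request:
step_arm(plan="2.5 0 0 0.1 0 0 0; 2.5 0 0 0.1 0 0 0; 2.5 0 0 0.1 0 0 0; 2.5 0 0 0 0 0 0")

```text
clock: 9.33
tool_pos: [0.5557, -0.0385, 0.0583]
orientation: [-180.0, -0.0, -172.2]
force: [-0.2, -0.2, -1.9]
opening: 0.0294
```

Request:
step_arm(plan="2.5 0 0 0.1 0 0 0; 2.5 0 0 0.1 0 0 0; 2.5 0 0 0.1 0 0 0; 2.5 0 0 0 0 0 0")

```text
clock: 9.67
tool_pos: [0.5557, -0.0385, 0.0553]
orientation: [-180.0, -0.0, -172.2]
force: [-0.4, -2.4, -1.8]
opening: 0.0294
```

Request:
step_arm(plan="2.5 0 0 0.1 0 0 0;  2.5 0 0 0 0 0 0")

```text
clock: 9.83
tool_pos: [0.5557, -0.0384, 0.0544]
orientation: [-180.0, -0.0, -172.2]
force: [-0.3, -3.2, -1.8]
opening: 0.0288
```

Request:
step_arm(plan="2.5 0 -0.05 0.1 0 0 0;  2.5 0 0 0 0 0 0")

```text
clock: 10.0
tool_pos: [0.556, -0.0387, 0.0534]
orientation: [180.0, 0.0, -172.2]
force: [-0.1, -0.9, -1.7]
opening: 0.0292
```

Request:
step_arm(plan="2.5 0 0 0.1 0 0 0;  2.5 0 0 0 0 0 0")

```text
clock: 10.17
tool_pos: [0.556, -0.0387, 0.0524]
orientation: [180.0, 0.0, -172.2]
force: [0.0, -0.6, -0.1]
opening: 0.0294
```

Request:
step_arm(plan="2.5 0 0 0.05 0 0 0;  2.5 0 0 0 0 0 0")

```text
clock: 10.33
tool_pos: [0.556, -0.0388, 0.052]
orientation: [180.0, 0.0, -172.2]
force: [0.6, 0.5, -1.5]
opening: 0.0291
```

Request:
step_arm(plan="2.5 0 0 0.05 0 0 0;  2.5 0 0 0 0 0 0")

```text
clock: 10.5
tool_pos: [0.556, -0.0387, 0.0515]
orientation: [180.0, 0.0, -172.2]
force: [-0.0, -0.3, -0.8]
opening: 0.0295
```

Request:
step_arm(plan="2.5 0 0 0.05 0 0 0;  2.5 0 0 0 0 0 0")

```text
clock: 10.67
tool_pos: [0.556, -0.0388, 0.051]
orientation: [180.0, 0.0, -172.2]
force: [1.0, -0.1, -0.5]
opening: 0.0295
```

Request:
step_arm(plan="2.5 0 0 0.05 0 0 0;  2.5 0 0 0 0 0 0")

```text
clock: 10.83
tool_pos: [0.5559, -0.0388, 0.0505]
orientation: [180.0, -0.0, -172.2]
force: [-0.0, 0.1, -1.3]
opening: 0.0295
```

Request:
step_arm(plan="2.5 0 0 0.1 0 0 0;  2.5 0 0 0 0 0 0")

```text
clock: 11.0
tool_pos: [0.5562, -0.0388, 0.0498]
orientation: [-180.0, 0.0, -172.2]
force: [0.1, -0.5, 1.1]
opening: 0.0293
```

Request:
step_arm(plan="2.5 0 0 0.1 0 0 0;  2.5 0 0 0 0 0 0")

```text
clock: 11.17
tool_pos: [0.5571, -0.0387, 0.0497]
orientation: [-180.0, 0.1, -172.1]
force: [-0.8, 1.1, 7.8]
opening: 0.0291
```

Request:
step_arm(plan="2.5 0 0 -0.1 0 0 0;  2.5 0 0 0 0 0 0; 3.4 0 0 0 0 0 0; 3.8 0 0 0 0 0 0; 4.5 0 0 0 0 0 0; 6 0 0 0 0 0 0; 7.5 0 0 0 0 0 0; 7.5 0 0 0 0 0 0; 7.5 0 0 0 0 0 0")

```text
clock: 11.92
tool_pos: [0.5559, -0.0388, 0.0495]
orientation: [180.0, -0.0, -172.2]
force: [0.5, 0.6, -0.5]
opening: 0.0656
```

Run:
```python
from h import *
crop("side",250,170,80,75,8,"s8")
o=telemetry.get_obs()
print(o["tool_pos"],o["orientation"],o["force"],o["opening"])
```

```text
[ 0.5559 -0.0388  0.0495] [-179.9995   -0.0041 -172.1751] [-0.5474  1.0546 -0.4245] 0.07012034051924868
```

View pics/s8.png

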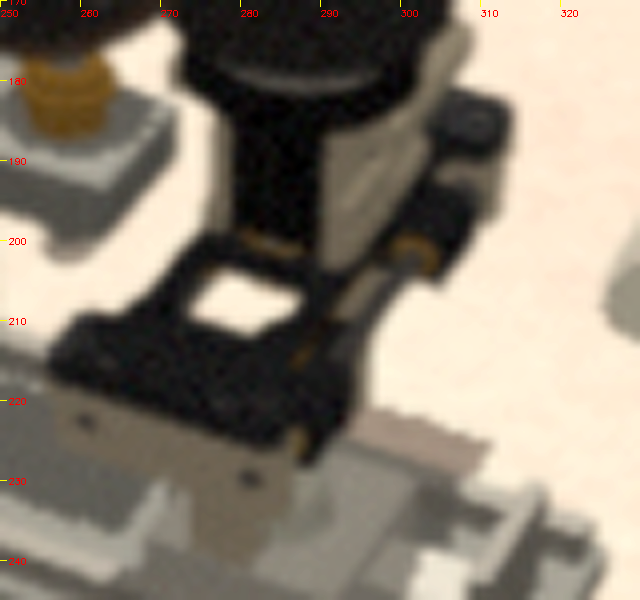

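Request:
step_arm(plan="8 0 0 0 0 0 0; 8 0 0 0 0 0 0; 8 0 0 -0.5 0 0 0; 8 0 0 -1 0 0 0; 8 0 0 -2 0 0 0; 8 0 0 -2 0 0 0; 8 0 0 -2 0 0 0; 8 0 0 -2 0 0 0; 8 0 0 -1.5 0 0 0; 8 0 0 0 0 0 0")

```text
clock: 12.8
tool_pos: [0.558, -0.0387, 0.1643]
orientation: [-180.0, 0.4, -172.1]
force: [0.8, -0.1, 0.8]
opening: 0.08
```

Request:
step_arm(plan="6 3 0 0 0 0 0; 4 3 0 0 0 0 0; 1 3 0 0 0 0 0; 0 1.3 0 0 0 0 0; 0 0 0 0 0 0 0; 0 0 0 0 0 0 0;0 0 0 0 0 0 0; 0 0 0 0 0 0 0; 0 0 0 0 0 0 0")

```text
clock: 13.55
tool_pos: [0.4546, -0.0527, 0.1594]
orientation: [-180.0, -0.0, -172.2]
force: [-0.1, 0.3, 0.4]
opening: 0.0256
```

Run:
```python
from h import *
crop("side",220,140,120,120,6,"s9");crop("top",235,140,80,125,4,"t9")
o=telemetry.get_obs()
print(o["tool_pos"],o["orientation"],o["force"],o["opening"])
```

```text
[ 0.4543 -0.0528  0.1593] [-179.9922   -0.0406 -172.1819] [ 0.2614  0.5392 -0.1832] 0.017539777871416435
```

View pics/s9.png

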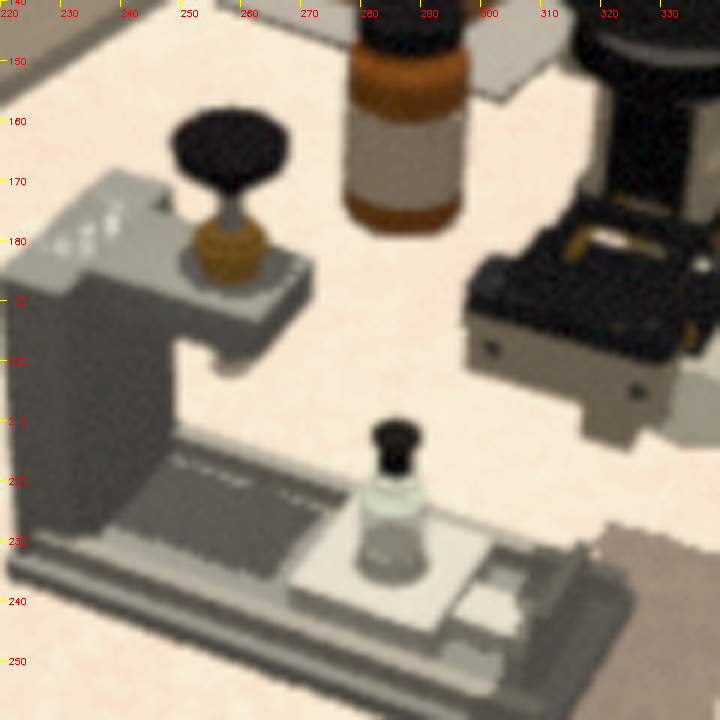

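View pics/t9.png

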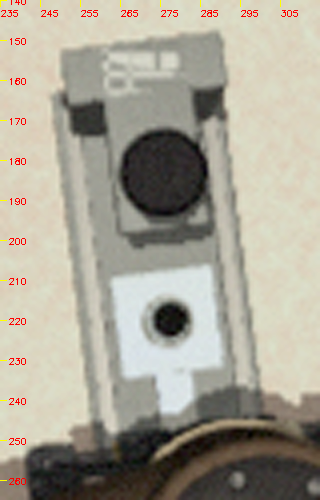

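The vial stands upright in the pocket: its base is at about (286,234) in the side view and the stopper is concentric with the rim in the top view. Next I'll lower the closed fingers in front of the tab.

Request:
step_arm(plan="0 0.5 0 1.5 0 0 0; 0 0 0 2 0 0 0; 0 0 0 2 0 0 0; 0 0 0 2 0 0 0; 0 0 0 1.7 0 0 0; 0 0 0 1 0 0 0; 0 0 0 0 0 0 0; 0 0 0 0 0 0 0")

```text
clock: 14.32
tool_pos: [0.4488, -0.0537, 0.0571]
orientation: [-180.0, -0.1, -172.2]
force: [0.2, -0.1, 0.9]
opening: 0.0004
```

Run:
```python
from h import *
crop("side",250,180,100,90,7,"s10")
o=telemetry.get_obs()
print(o["tool_pos"],o["orientation"],o["force"],o["opening"])
```

```text
[ 0.4493 -0.0535  0.0578] [-179.9833   -0.0187 -172.1608] [-0.2466  0.4342  0.8134] 0.00035702503060834395
```

View pics/s10.png

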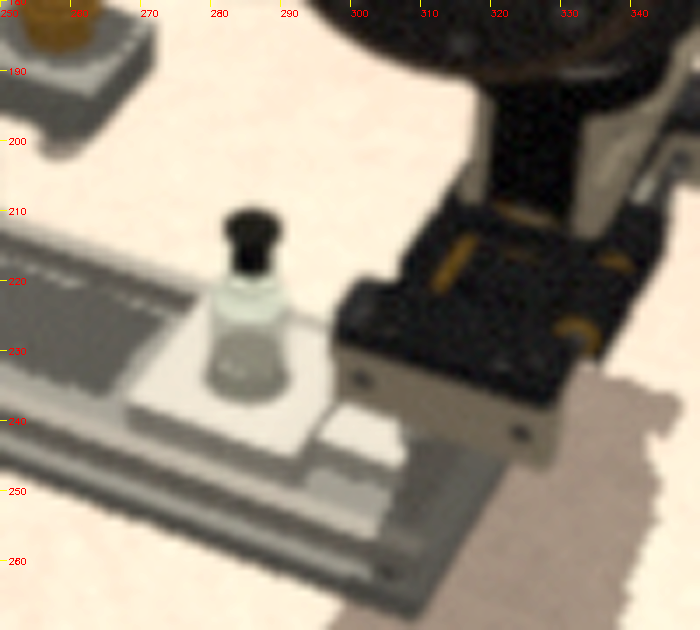

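Request:
step_arm(plan="0 -0.5 0 0 0 0 0; 0 -0.3 0 0 0 0 0; 0 -0.2 0 0 0 0 0; 0 -0.2 0 0 0 0 0; 0 -0.2 0 0 0 0 0; 0 -0.2 0 0 0 0 0; 0 -0.2 0 0 0 0 0; 0 0 0 0 0 0 0")

```text
clock: 15.03
tool_pos: [0.467, -0.0511, 0.0576]
orientation: [-180.0, 0.0, -172.2]
force: [-0.8, -0.3, 1.5]
opening: 0.0003
```

Run:
```python
from h import *
crop("side",250,180,100,90,7,"s11")
o=telemetry.get_obs()
print(o["tool_pos"],o["orientation"],o["force"],o["opening"])
```

```text
[ 0.467  -0.0511  0.0576] [-179.9968    0.0105 -172.1739] [-0.6012  0.1354  1.0175] 0.0006174568016079152
```

View pics/s11.png

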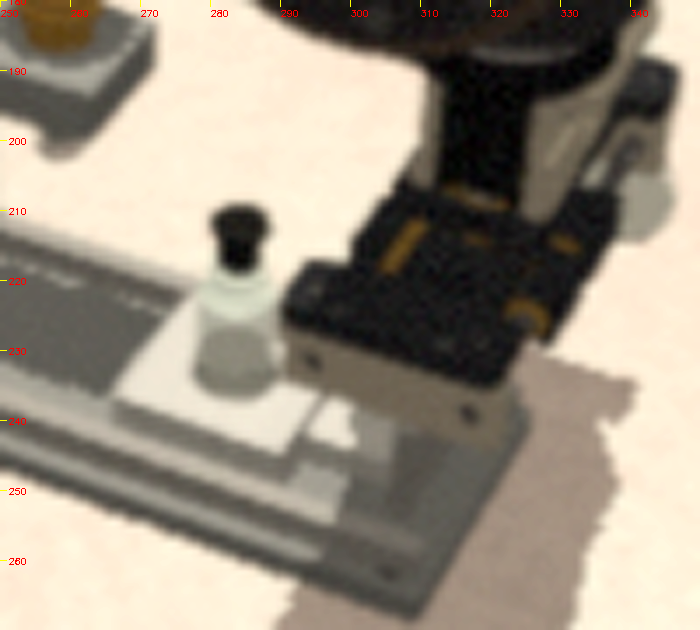

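Request:
step_arm(plan="0 -0.3 0 0 0 0 0; 0 -0.6 0 0 0 0 0; 0 -0.6 0 0 0 0 0; 0 -0.6 0 0 0 0 0; 0 -0.6 0 0 0 0 0; 0 -0.6 0 0 0 0 0; 0 -0.6 0 0 0 0 0; 0 -0.6 0 0 0 0 0; 0 -0.6 0 0 0 0 0; 0 -0.6 0 0 0 0 0; 0 -0.4 0 0 0 0 0; 0 0 0 0 0 0 0")

```text
clock: 16.08
tool_pos: [0.5285, -0.0425, 0.0575]
orientation: [180.0, 0.1, -172.2]
force: [0.5, -0.8, -0.6]
opening: 0.0003
```

Request:
step_arm(plan="0 -0.3 0 0 0 0 0; 0 -0.3 0 0 0 0 0; 0 -0.2 0 0 0 0 0; 0 0 0 0 0 0 0; 0 0 0 0 0 0 0")

```text
clock: 16.5
tool_pos: [0.5355, -0.0416, 0.0576]
orientation: [180.0, 0.0, -172.2]
force: [-0.5, 0.8, -0.3]
opening: 0.0005
```

Run:
```python
from h import *
crop("side",220,150,100,100,7,"s12")
o=telemetry.get_obs()
print(o["tool_pos"],o["orientation"],o["force"],o["opening"])
```

```text
[ 0.5355 -0.0415  0.0576] [ 179.9933    0.0424 -172.1695] [0.4841 0.5961 0.4163] 0.00045272961129276556
```

View pics/s12.png

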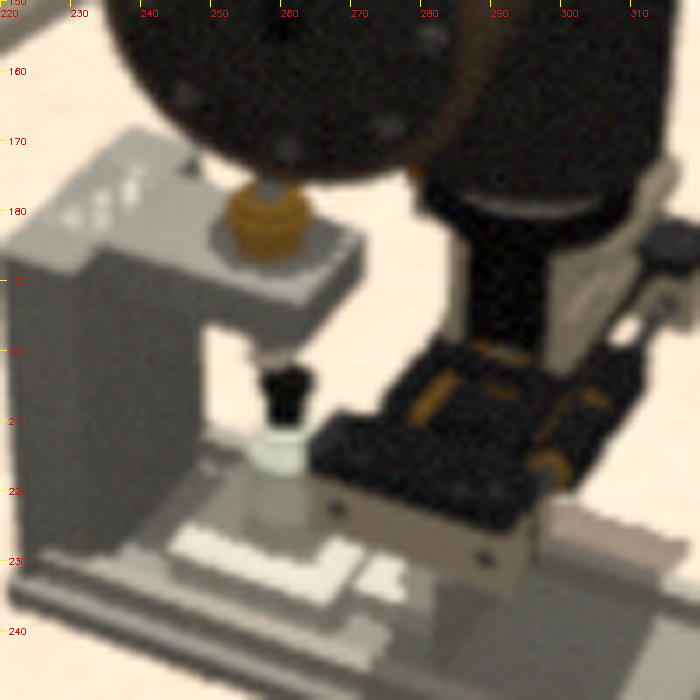

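Request:
step_arm(plan="0 -0.2 0 0 0 0 0; 0 -0.1 0 0 0 0 0; 0 0 0 0 0 0 0")

```text
clock: 16.8
tool_pos: [0.5382, -0.0412, 0.0576]
orientation: [180.0, 0.0, -172.2]
force: [-1.4, 1.3, 0.4]
opening: -0.0
```

Request:
step_arm(plan="0 -0.1 0 0 0 0 0; 0 -0.1 0 0 0 0 0; 0 0 0 0 0 0 0")

```text
clock: 17.05
tool_pos: [0.5403, -0.041, 0.0576]
orientation: [180.0, 0.0, -172.2]
force: [-1.3, 0.5, 0.7]
opening: 0.0004
```

Request:
step_arm(plan="0 -0.1 0 0 0 0 0; 0 0 0 0 0 0 0")

```text
clock: 17.22
tool_pos: [0.5413, -0.0408, 0.0576]
orientation: [-180.0, 0.0, -172.2]
force: [-2.1, 0.5, 1.0]
opening: 0.0006
```

Request:
step_arm(plan="0 -0.1 0 0 0 0 0; 0 0 0 0 0 0 0")

```text
clock: 17.38
tool_pos: [0.5422, -0.0407, 0.0576]
orientation: [180.0, 0.0, -172.2]
force: [-1.8, 0.3, 0.2]
opening: 0.0004
```

Request:
step_arm(plan="0 -0.1 0 0 0 0 0; 0 0 0 0 0 0 0")

```text
clock: 17.55
tool_pos: [0.5432, -0.0406, 0.0576]
orientation: [180.0, 0.0, -172.2]
force: [-0.7, 0.6, -0.4]
opening: 0.0004
```

Request:
step_arm(plan="0 -0.1 0 0 0 0 0; 0 0 0 0 0 0 0")

```text
clock: 17.72
tool_pos: [0.5434, -0.0406, 0.0575]
orientation: [-180.0, -0.1, -172.2]
force: [-4.6, 1.1, 2.5]
opening: 0.0002
```

Request:
step_arm(plan="0 -0.1 0 0 0 0 0; 0 0 0 0 0 0 0")

```text
clock: 17.88
tool_pos: [0.5435, -0.0406, 0.0574]
orientation: [-180.0, -0.2, -172.2]
force: [-7.2, 1.7, 5.9]
opening: 0.0003
```

Request:
step_arm(plan="0 -0.1 0 0 0 0 0; 0 0 0 0 0 0 0")

```text
clock: 18.05
tool_pos: [0.5435, -0.0406, 0.0573]
orientation: [-180.0, -0.3, -172.2]
force: [-10.5, 2.7, 8.9]
opening: 0.0004
```

Request:
step_arm(plan="0 0.5 0 0 0 0 0; 0 1 0 0 0 0 0; 0 1.5 0 0 0 0 0; 0 0 0 -3 0 0 0; 0 0 0 -3 0 0 0; 0 0 0 -3 0 0 0; 0 0 0 -3 0 0 0; 0 0 0 -3 0 0 0; 0 0 0 -3 0 0 0; 0 0 0 -3 0 0 0; 0 0 0 -2 0 0 0; 0 0 0 0 0 0 0")

```text
clock: 19.05
tool_pos: [0.5185, -0.0444, 0.2928]
orientation: [-180.0, 0.5, -172.1]
force: [0.5, 0.0, -0.6]
opening: 0.0004
```

Run:
```python
from h import *
crop("side",210,150,110,110,7,"s13");crop("top",235,140,80,125,4,"t13")
o=telemetry.get_obs()
print(o["tool_pos"],o["orientation"],o["force"],o["opening"])
```

```text
[ 0.5165 -0.0441  0.2883] [ 179.9661    0.1641 -172.1788] [-0.3287  0.3956 -0.8614] 0.0006953752377553074
```

View pics/s13.png

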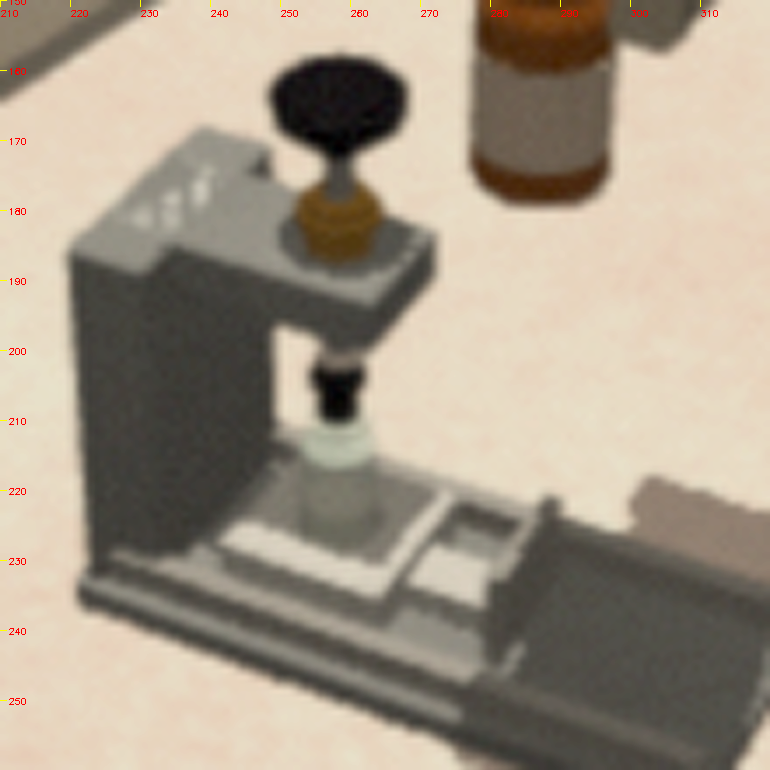

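View pics/t13.png

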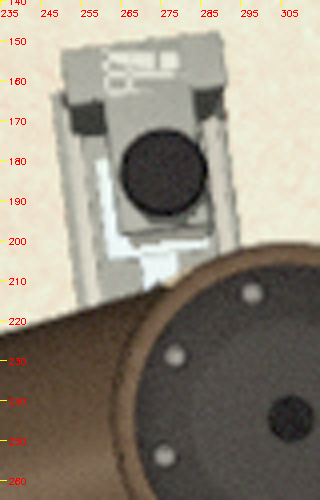

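The vial is under the ram and in line with its foot: the stopper is at (258,204) and the ram at (258,165). I'll move over the knob next.

Request:
step_arm(plan="0 -3 0 0 0 0 0; 0 -3 0 0 0 0 0; 0 -3 0 0 0 0 0; 0 -2.5 0 0 0 0 0; 0 -0.6 0 0 0 0 0; 0 0 0 1 0 0 0; 0 0 0 1 0 0 0; 0 0 0 1 0 0 0; 0 0 0 0 0 0 0; 0 0 0 0 0 0 0; 0 0 0 0 0 0 0")

```text
clock: 20.07
tool_pos: [0.6358, -0.028, 0.2582]
orientation: [-180.0, 0.0, -172.2]
force: [-0.0, 1.0, -0.0]
opening: 0.0006
```

Run:
```python
from h import *
crop("side",200,110,120,110,6,"s14")
o=telemetry.get_obs()
print(o["tool_pos"],o["orientation"],o["force"],o["opening"])
```

```text
[ 0.6361 -0.0279  0.2585] [-179.9964    0.0788 -172.1682] [0.5635 0.0773 0.4184] 3.528335283647119e-05
```

View pics/s14.png

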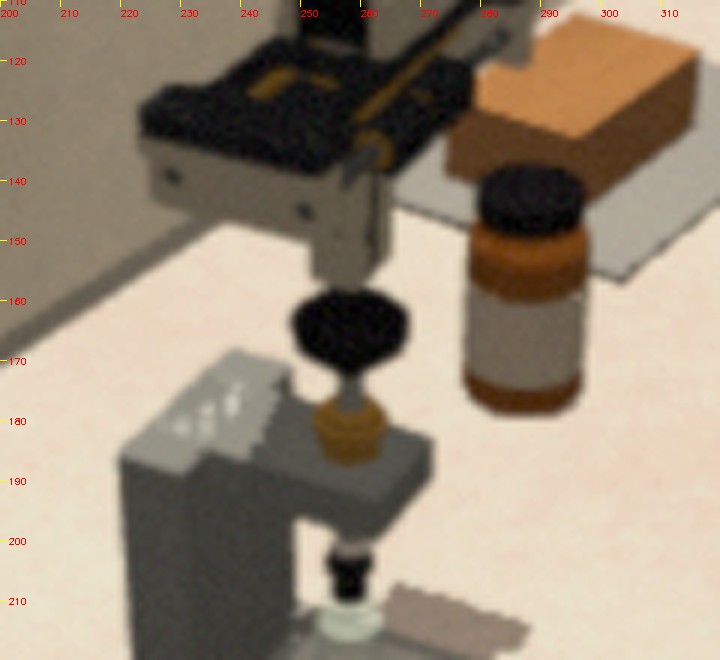

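Request:
step_arm(plan="0 0 0 0.6 0 0 0; 0 0 0 0.5 0 0 0; 0 0 0 0.3 0 0 0; 0 0 0 0.1 0 0 0; 0 0 0 0.1 0 0 0; 0 0 0 0 0 0 0")

```text
clock: 20.62
tool_pos: [0.6362, -0.0279, 0.2413]
orientation: [-180.0, -0.0, -172.2]
force: [-0.4, 0.2, -0.6]
opening: 0.0001
```

Request:
step_arm(plan="0 0 0 0.1 0 0 0; 0 0 0 0.1 0 0 0; 0 0 0 0.1 0 0 0; 0 0 0 0.1 0 0 0; 0 0 0 0 0 0 0")

```text
clock: 21.03
tool_pos: [0.6364, -0.0278, 0.238]
orientation: [-180.0, 0.0, -172.2]
force: [-0.9, -0.1, 3.8]
opening: 0.0006
```

Request:
step_arm(plan="0 0 0 0.1 0 0 0; 0 0 0 0.1 0 0 0; 0 0 0 0 0 0 0")

```text
clock: 21.28
tool_pos: [0.6364, -0.0278, 0.2357]
orientation: [-180.0, 0.0, -172.2]
force: [0.2, -0.3, 3.7]
opening: 0.0002
```

Request:
step_arm(plan="0 0 0 0.1 0 0 0; 0 0 0 0.1 0 0 0; 0 0 0 0 0 0 0")

```text
clock: 21.53
tool_pos: [0.6363, -0.0278, 0.2336]
orientation: [-180.0, 0.0, -172.2]
force: [0.1, -0.2, 3.8]
opening: 0.0007
```

Request:
step_arm(plan="0 0 0 0.1 0 0 0; 0 0 0 0.1 0 0 0; 0 0 0 0 0 0 0")

```text
clock: 21.78
tool_pos: [0.6364, -0.0278, 0.2324]
orientation: [-180.0, 0.1, -172.2]
force: [-2.2, 1.3, 8.5]
opening: 0.0001
```

Request:
step_arm(plan="0 0 0 0.1 0 0 0; 0 0 0 0.1 0 0 0; 0 0 0 0 0 0 0")

```text
clock: 22.03
tool_pos: [0.6365, -0.0278, 0.2306]
orientation: [-180.0, 0.1, -172.2]
force: [-1.9, 1.1, 9.3]
opening: 0.0008
```

Request:
step_arm(plan="0 0 0 0.1 0 0 0; 0 0 0 0.1 0 0 0; 0 0 0 0 0 0 0")

```text
clock: 22.28
tool_pos: [0.6365, -0.0279, 0.2287]
orientation: [-180.0, 0.1, -172.2]
force: [-2.2, 1.3, 9.6]
opening: 0.0003
```

Request:
step_arm(plan="0 0 0 0.1 0 0 0; 0 0 0 0 0 0 0")

```text
clock: 22.45
tool_pos: [0.6365, -0.0279, 0.2277]
orientation: [-180.0, 0.1, -172.2]
force: [-1.7, 0.8, 9.6]
opening: 0.0004
```

Stopper contact has shown. I'll go on in small steps.

Request:
step_arm(plan="0 0 0 0.1 0 0 0; 0 0 0 0 0 0 0")

```text
clock: 22.62
tool_pos: [0.6365, -0.0278, 0.2268]
orientation: [-180.0, 0.1, -172.2]
force: [-2.7, 1.1, 9.7]
opening: 0.0004
```

Request:
step_arm(plan="0 0 0 0.1 0 0 0; 0 0 0 0 0 0 0")

```text
clock: 22.78
tool_pos: [0.6365, -0.0279, 0.2258]
orientation: [-180.0, 0.1, -172.2]
force: [-3.3, 0.4, 10.6]
opening: 0.0007
```

Request:
step_arm(plan="0 0 0 0.1 0 0 0; 0 0 0 0 0 0 0")

```text
clock: 22.95
tool_pos: [0.6365, -0.0279, 0.2248]
orientation: [-180.0, 0.1, -172.2]
force: [-3.5, 1.2, 11.1]
opening: 0.0006
```

Request:
step_arm(plan="0 0 0 0.06 0 0 0; 0 0 0 0 0 0 0")

```text
clock: 23.12
tool_pos: [0.6365, -0.0279, 0.2243]
orientation: [-180.0, 0.1, -172.2]
force: [-2.6, 0.9, 10.8]
opening: 0.0007
```

Request:
step_arm(plan="0 0 0 0.06 0 0 0; 0 0 0 0 0 0 0")

```text
clock: 23.28
tool_pos: [0.6365, -0.0279, 0.2237]
orientation: [-180.0, 0.1, -172.2]
force: [-2.9, 1.3, 10.9]
opening: 0.0001
```

Request:
step_arm(plan="0 0 0 0.06 0 0 0; 0 0 0 0 0 0 0")

```text
clock: 23.45
tool_pos: [0.6365, -0.0279, 0.2231]
orientation: [-180.0, 0.1, -172.2]
force: [-2.0, 1.4, 10.5]
opening: 0.0002
```

Request:
step_arm(plan="0 0 0 0.06 0 0 0; 0 0 0 0 0 0 0")

```text
clock: 23.62
tool_pos: [0.6365, -0.0279, 0.2225]
orientation: [-180.0, 0.1, -172.2]
force: [-2.8, 0.8, 10.3]
opening: 0.0007
```

Request:
step_arm(plan="0 0 0 0.06 0 0 0; 0 0 0 0 0 0 0")

```text
clock: 23.78
tool_pos: [0.6365, -0.0279, 0.2219]
orientation: [-180.0, 0.1, -172.2]
force: [-3.3, 0.8, 11.3]
opening: 0.0004
```

Request:
step_arm(plan="0 0 0 0.06 0 0 0; 0 0 0 0 0 0 0")

```text
clock: 23.95
tool_pos: [0.6365, -0.0279, 0.2214]
orientation: [-180.0, 0.1, -172.2]
force: [-2.6, 1.2, 10.7]
opening: 0.0003
```

Request:
step_arm(plan="0 0 0 0.06 0 0 0; 0 0 0 0 0 0 0")

```text
clock: 24.12
tool_pos: [0.6365, -0.0278, 0.2208]
orientation: [-180.0, 0.1, -172.1]
force: [-2.7, 1.7, 11.9]
opening: 0.0005
```

Request:
step_arm(plan="0 0 0 0.06 0 0 0; 0 0 0 0 0 0 0")

```text
clock: 24.28
tool_pos: [0.6365, -0.0279, 0.2202]
orientation: [-180.0, 0.1, -172.2]
force: [-2.8, 1.7, 11.3]
opening: 0.0003
```

Request:
step_arm(plan="0 0 0 0.06 0 0 0; 0 0 0 0 0 0 0")

```text
clock: 24.45
tool_pos: [0.6365, -0.0279, 0.2196]
orientation: [-180.0, 0.1, -172.2]
force: [-3.3, 1.5, 11.5]
opening: 0.0003
```

Request:
step_arm(plan="0 0 0 0.05 0 0 0; 0 0 0 0 0 0 0")

```text
clock: 24.62
tool_pos: [0.6365, -0.0279, 0.2191]
orientation: [-180.0, 0.1, -172.2]
force: [-3.2, 1.2, 10.6]
opening: 0.0003
```

Request:
step_arm(plan="0 0 0 0.05 0 0 0; 0 0 0 0 0 0 0")

```text
clock: 24.78
tool_pos: [0.6365, -0.0279, 0.2186]
orientation: [-180.0, 0.1, -172.2]
force: [-3.3, 0.9, 11.5]
opening: 0.0005
```

Request:
step_arm(plan="0 0 0 0.05 0 0 0; 0 0 0 0 0 0 0")

```text
clock: 24.95
tool_pos: [0.6365, -0.0279, 0.2183]
orientation: [-180.0, 0.1, -172.1]
force: [-3.9, 1.5, 12.4]
opening: 0.0003
```

Request:
step_arm(plan="0 0 0 0.05 0 0 0; 0 0 0 0 0 0 0")

```text
clock: 25.12
tool_pos: [0.6365, -0.0279, 0.2182]
orientation: [-180.0, 0.1, -172.1]
force: [-5.4, 2.2, 14.8]
opening: 0.0008
```

Request:
step_arm(plan="0 0 0 0.05 0 0 0; 0 0 0 0 0 0 0")

```text
clock: 25.28
tool_pos: [0.6366, -0.0279, 0.2182]
orientation: [-180.0, 0.1, -172.1]
force: [-6.2, 2.3, 18.0]
opening: 0.0002
```

The knob has bottomed at z = 0.218 and the force is rising sharply. I'll add a touch more and hold.

Request:
step_arm(plan="0 0 0 0.02 0 0 0; 0 0 0 0 0 0 0; 0 0 0 0 0 0 0; 0 0 0 0 0 0 0; 0 0 0 0 0 0 0; 0 0 0 0 0 0 0; 0 0 0 0 0 0 0; 0 0 0 0 0 0 0; 0 0 0 0 0 0 0; 0 0 0 0 0 0 0; 0 0 0 0 0 0 0; 0 0 0 0 0 0 0")

```text
clock: 26.28
tool_pos: [0.6366, -0.0279, 0.2182]
orientation: [-180.0, 0.1, -172.1]
force: [-6.8, 2.1, 19.1]
opening: 0.0004
```

Run:
```python
from h import *
crop("side",200,150,110,90,7,"s15")
print(telemetry.get_obs()["force"])
```

```text
[-5.6041  2.2781 18.9211]
```

View pics/s15.png

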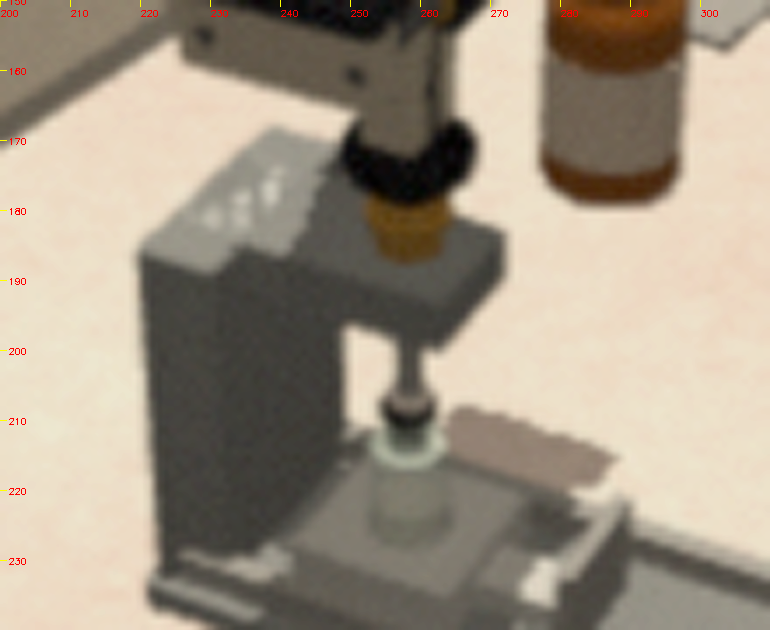

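The knob sits on the brass sleeve at about (258,178) and the stopper has gone in. Holding was over 1 s at about 19 N. I'll release upward now.

Request:
step_arm(plan="0 0 0 -0.1 0 0 0; 0 0 0 -0.2 0 0 0; 0 0 0 -0.3 0 0 0; 0 0 0 -0.4 0 0 0; 0 0 0 -0.5 0 0 0; 0 0 0 -0.5 0 0 0; 0 0 0 -1 0 0 0; 0 0 0 -2 0 0 0; 0 0 0 -2 0 0 0; 0 0 0 -2 0 0 0; 0 0 0 0 0 0 0; 0 0 0 0 0 0 0")

```text
clock: 27.33
tool_pos: [0.6363, -0.0277, 0.3065]
orientation: [180.0, 0.1, -172.2]
force: [1.1, 0.4, -0.5]
opening: 0.0007
```

Request:
step_arm(plan="0 3 0 0 0 0 0; 0 3 0 0 0 0 0; 0 3 0 0 0 0 0; 0 3 0 0 0 0 0; 0 3 0 0 0 0 0; 0 0 0 0 0 0 0; 0 0 0 0 0 0 0; 0 0 0 0 0 0 0")

```text
clock: 28.0
tool_pos: [0.4873, -0.0482, 0.3051]
orientation: [180.0, -0.0, -172.2]
force: [0.5, -0.2, 0.0]
opening: 0.0004
```

Run:
```python
from h import *
crop("side",210,150,110,110,7,"s16"); crop("top",0,0,512,384,1,"t16")
o=telemetry.get_obs();print(o["tool_pos"],o["force"])
```

```text
[ 0.488  -0.0481  0.3048] [ 0.096  -0.4352  0.5615]
```

View pics/s16.png

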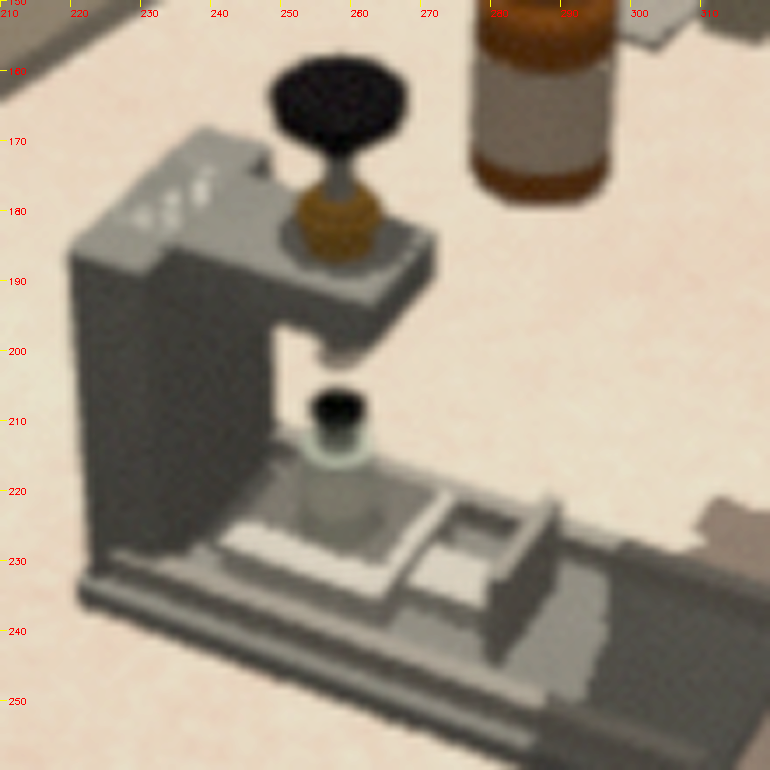

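View pics/t16.png

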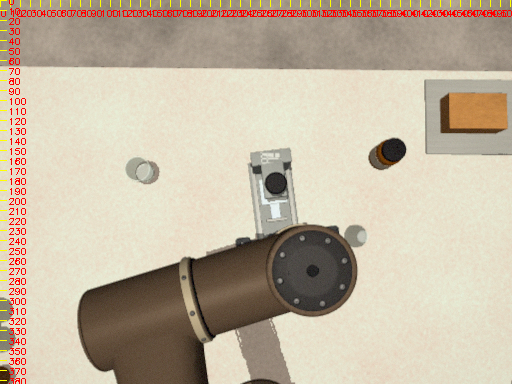

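```bash
python3 -c "
from plant import workorder
print(workorder.close_job())"
```

```text
the job is handed in; nothing more can be done
None
```

The vial is stoppered and the job is handed in, at about 28 s on the robot's clock. `close_job` gave no verdict, so this rests on my own readings and pictures.

- **Vial in the pocket:** I gripped it by the glass body. It went down 10–15 mm below the block's top and met the floor at about 8 N. A sideways rub of about 3 N on the way in went away after a 0.5 mm correction.
- **Slide home:** I pushed the tab until it stopped against its end stop at about 10 N. The pictures show the stopper in line under the ram.
- **Pressing the knob:** The stopper resisted at about 9–11 N. The knob then bottomed at z = 0.218 m, a stroke of about 21 mm. I held it there for over 1 s with 19 N downward (about 20 N in all), under the 26 N limit.
- **Last checks:** The last pictures show the knob back up, the stopper pushed in, and the vial upright under the ram. The flask, beaker and jar are where they were, and the arm is clear with no force reading beyond noise.

One measurement disagreed. My camera estimate put the pocket floor about 3 mm higher than where the vial actually landed, so I went by the contact force.

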